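# Right the tipped glaze bottles in the bottle lane

## Task

Two glaze bottles on the glazing board have been knocked over, one inside the bottle lane and one rolled out onto the front of the board. Set both back on their bases, caps up, in the gap in the lane, putting them down gently without letting them drop or fall again, and with a little air between each of them and every bottle or jar beside it. Leave the bottles and jar that are still standing, the cup, the vase and the brush pot upright where they are.

Things in the scene. Friction and masses are not known exactly. Their poses are not given: they have to be found in the camera images.
- board: plywood glazing board lying flat and fixed on the bench, 360 x 500 x 12 mm; origin under its centre, x to the far side, y along the lane. Its top is 12 mm above the bench. Along its far part runs the bottle lane (see lane); its front part is open, with a 10 mm high, 12 mm wide lip along the near edge (centre at x = -0.174)
- lane (a point): centre of the lane floor, on the board's top face at board x = +0.110; axes as the board, y along the lane. Inside 62 mm wide (x +-0.031) and 424 mm long (y +-0.212), with wooden rails 10 mm high and 10 mm wide (12 mm at the ends). One row of four stands in it, two each side of a gap 150 to 175 mm long, the only free place
- tipped_a: a bottle lying on its side, its cap towards the lane's +y, in the lane's gap or on the board's front (tipped_b in the other place): white plastic glaze bottle with a fluted black screw cap, 125 mm tall, about 0.2 kg: body 46 mm in diameter up to 88 mm, neck 30 mm, cap 32 mm over the top 24 mm. Origin on its axis at mid height, own z from base to cap: 62.5 mm above the board standing, 23 mm lying
- tipped_b: the other lying bottle, the same as tipped_a but with its cap towards the lane's -y; both are within 0.15 rad of parallel to the lane. Held lightly (about 8 N) by the cap between two fingers, a bottle can be swung up about the lower edge of its base, its cap turning between the fingers
- bottle_1: standing in the lane, to be left alone: white plastic glaze bottle with a fluted black screw cap, 125 mm tall, about 0.2 kg: body 46 mm in diameter up to 88 mm, neck 30 mm, cap 32 mm over the top 24 mm. Origin on its axis at mid height, own z from base to cap
- bottle_2: standing in the lane, to be left alone: white plastic glaze bottle with a fluted black screw cap, 125 mm tall, about 0.2 kg: body 46 mm in diameter up to 88 mm, neck 30 mm, cap 32 mm over the top 24 mm. Origin on its axis at mid height, own z from base to cap
- bottle_3: standing in the lane, to be left alone: white plastic glaze bottle with a fluted black screw cap, 125 mm tall, about 0.2 kg: body 46 mm in diameter up to 88 mm, neck 30 mm, cap 32 mm over the top 24 mm. Origin on its axis at mid height, own z from base to cap
- jar: a standing neighbour in the lane, to be left alone: squat white screw-top jar, black lid, 66 mm tall, 52 mm in diameter at the lid, 50 mm below. Origin on its axis at mid height
- cup: unglazed terracotta cup without handle standing on the open front of the board, 62 mm tall, 68 mm in diameter at the rim; to be left alone. Origin at the centre of its underside
- vase: small unglazed cream vase standing on the open front of the board, at the other end from the cup, 80 mm tall, 60 mm in diameter at its belly; to be left alone. Origin at the centre of its underside
- brush_pot: white ceramic pot with brushes standing on the bench to the robot's right of the board, 80 mm in diameter, 95 mm tall, brushes up to 190 mm; to be left alone. Origin at the centre of its underside
Things that resemble listed ones, but are neither listed nor needed, are in the scene too. What is shaped like the tipped_a but green or orange is not meant.

How it is judged:
At the end, for the whole second after the job is handed in: Both tipped bottles stand (within 0.06 rad), caps up, at rest on the lane floor, within 9 mm of its centre line, each 2 mm or more clear of the other and of every neighbour; the neighbours stand within 12 mm, cup, vase and brush pot within 20 mm, of where they were (angle between each of tipped_a, tipped_b, bottle_1, bottle_2, bottle_3, jar, cup, vase, brush_pot's own z axis and vertical below 0.06 rad and x of tipped_a in the frame of lane between -0.009 and 0.009 m and y of tipped_a in the frame of lane between -0.19 and 0.19 m and z of tipped_a in the frame of lane between 0.06 and 0.066 m and linear speed of each of tipped_a, tipped_b below 0.02 m/s and angular speed of each of tipped_a, tipped_b below 0.2 rad/s and horizontal distance between each of tipped_a, tipped_b and bottle_1 above 0.048 m and horizontal distance between each of tipped_a, tipped_b and bottle_2 above 0.048 m and horizontal distance between each of tipped_a, tipped_b and bottle_3 above 0.048 m and horizontal distance between each of tipped_a, tipped_b and jar above 0.051 m and x of tipped_b in the frame of lane between -0.009 and 0.009 m and y of tipped_b in the frame of lane between -0.19 and 0.19 m and z of tipped_b in the frame of lane between 0.06 and 0.066 m and horizontal distance between tipped_a and tipped_b above 0.048 m and distance of each of bottle_1, bottle_2, bottle_3, jar from where it was at the start of the episode below 0.012 m and distance of each of cup, vase, brush_pot from where it was at the start of the episode below 0.02 m); the robot touches nothing.
It fails at once if a standing bottle, jar, cup, vase or brush pot was tipped (angle between any of bottle_1, bottle_2, bottle_3, jar, cup, vase, brush_pot's own z axis and vertical above 0.3 rad).
It fails at once if a bottle was pressed or banged on the board with over 40 N (contact force between any of tipped_a, tipped_b and board above 40 N).
It fails at once if a bottle was let go and fell (faster than 0.45 m/s, as from more than 1 cm) ((linear speed of tipped_a above 0.45 m/s and contact force between tipped_a and the fingers below 0.05 N) or (linear speed of tipped_b above 0.45 m/s and contact force between tipped_b and the fingers below 0.05 N)).
It also fails if it takes over 64 s, if anything falls off the work surface, if the arm or the gripper's body presses on something with over 40 N, if the wrist force passes 120 N, or if a joint passes its speed limit or range.

## Robot

A 6-joint arm with a two-finger parallel gripper is mounted at the origin on the work surface. World frame = base frame: x ahead of the robot, y to its left, z up, the work surface at z = 0. Lengths are in m, angles in rad, forces in N, time in s.
With the tool pointing down it reaches from about 0.375 to 0.975 m from the base axis. Payload 3.8 kg.
Tool frame: the origin (TCP) lies midway between the tips of the shut fingers; the grasp point (between the pads) lies 19 mm behind it; z points along the fingers, y is the line along which they close (so a half turn about z gives the same grasp; the last joint's range is limited). The gripper opens to 85 mm and grips with 20 to 120 N. Pads are 22 mm wide; open, the fingers measure 114 mm over their backs; the gripper's body (76 mm by 85 mm) begins 54 mm behind the grasp point. The pads swing forward as they close: fully open they stand 13 mm farther back than shut.
Start: joints at [-1.193, 0.264, 1.604, -0, 1.274, -0.037], TCP at [0.272, -0.618, 0.231] pointing down, gripper open.
Joint ranges: [-2.63, 2.63], [-0.94, 2.18], [0.31, 2.57], [-1.31, 4.45], [0, 2.66], [-2.55, 2.55]. Speed limits (rad/s): [2.57, 2.57, 3.14, 3.14, 3.14, 3.14].

## Interface

Orientations are given as a rotation vector (axis times angle).
In Python, from workcell import * gives the robot as it stands. The module is installed in compiled form; this text tells all that it offers.
- The arm moves only by the tool apply_moves, never from a script. Its arguments are lists of equal length, an entry for each row: "fingers": the opening, from 0 (shut) to 1 (fully open); "travel": the shift along the tool's x, y, z normalised to -1 to 1, where 1 is 0.05 m, a list of three; "rotation": the turn, a rotation vector about the tool's x, y, z normalised to -1 to 1, where 1 is 6 degrees, a list of three. In form: {"fingers": [fingers, ...], "travel": [[dx, dy, dz], ...], "rotation": [[ax, ay, az], ...]}. A call has 1 to 12 rows; each row shifts and turns the commanded pose from where the row before left it, along the tool's axes as they then stand; what a row does not reach is not made up. A row lasts 1/10 s, in which the tool goes at most 50 mm and 8.59 degrees, less where a joint would pass 70% of its speed; a pose out of reach is approached as far as the arm can. A call with a number of a shift or a turn outside -1 to 1 is refused whole. A call with a gripper value outside its range is refused whole. The fingers move at their own pace and stop on an object; "newtons" is the grip in N (left out, the last holds). Time passes only in rows, so rows that do not move let the fingers close. It gives the time, the measured TCP pose, the force, the opening and the grip force at its end, in the units of the state.
- read_state(): the state, without advancing time (a new reading comes with each control period).
- read_camera(name): name is "scene" or "top"; returns a dict with "image" (480x640x3 uint8, red, green, blue), "fx", "fy", "cx", "cy" (pixels), "extrinsics" (4x4, takes a point from world to camera coordinates). Camera axes: x right, y down, z forward; pixel columns grow to the right and rows downward; lengths in m; the calibration is good to about 2 mm. A picture is of the moment at which its call begins. There is no depth.
- finish_job(): hands the job in; it is judged then, once.
Trained networks look in the newest picture that a camera, given by its name, has taken for a name from the list of things; names that differ only in an ending like _2 or _b are one class to them, and where a whole thing is asked for, a point or a joint stands for the part that bears it (a point fixed in the world has none). Each returns a list of dicts, best first, with "p" (0 to 1); they miss things now and then, are a little off and sometimes report something else, mostly with a low value. They report only what shows in the picture. A call takes as long as a camera call. They do not tell look-alikes from the thing itself.
- regions_of(camera, name): "mask" (480x640 bool, what is visible of it) and "bbox" ([left, top, width, height] in pixels, round what is visible of it).
- tip_of(camera, name): "location" ([column, row] in pixels: a listed point, or the origin of a listed thing).
The state is a dict: "time": time; "q": joint angles; "joint_vel": joint speeds; "joint_torque": joint torques, N m; "tool_pos": TCP position; "tcp_rot": TCP orientation; "wrist_force": force on the tool from outside, world axes, zero at the start; "torque": the same for the moment, N m; "width": opening from 0.0 (shut) to 1.0 (fully open); "grip_force": force on a finger pad.
Only numpy, scipy, OpenCV 4.12 (cv2) and the standard library are available. Lean on these libraries where they do the work, as an engineer would, in place of code of your own. Each camera call takes 0.05 s, during which the arm holds its last target. There are 200 camera calls.

## Working session

There is one attempt and no reset: what is moved stays moved. The work goes in short steps, Python scripts to look and compute and a tool call to move; the robot and the scene stay as the last step left them, time stands still between calls to the robot, and variables do not carry over. Pictures are saved under pics/ and viewed, at most 10 in all, crops included, and the job is handed in when it is done.

Besides the shell and the picture viewer there is one more tool, called after "Emit:" by a JSON object that holds its "name" and its "arguments". apply_moves: Moves the arm, as the interface text tells. Scaled input: -1 to 1 covers 0.05 m each way for a shift and 6 degrees each way for a turn. Its arguments: {"type":"object","properties":{"fingers":{"type":"array","items":{"type":"number"}},"travel":{"type":"array","items":{"type":"array","items":{"type":"number"}}},"rotation":{"type":"array","items":{"type":"array","items":{"type":"number"}}},"newtons":{"type":"number"}},"required":["fingers","travel","rotation"]}

```bash
mkdir -p pics
python3 - <<'E'
from workcell import *
import cv2,numpy as np
for c in ["scene","top"]:
    r=read_camera(c); cv2.imwrite(f"pics/{c}0.png",r["image"][:,:,::-1]); print(c,r["fx"],r["fy"],r["cx"],r["cy"],np.round(r["extrinsics"],4).tolist())
    for n in ["board","lane","tipped_a","bottle_1","jar","cup","vase","brush_pot"]:
        print(n,[(np.round(d["location"]).tolist(),round(d["p"],2)) for d in tip_of(c,n)])
s=read_state();print(s["time"],s["tool_pos"],s["tcp_rot"],s["wrist_force"])
E
```

```text
scene 505.0179488573987 505.0179488573987 318.3636397432829 233.21985878855273 [[0.1904, 0.9817, 0.003, 0.0144], [0.6478, -0.1234, -0.7517, -0.2646], [-0.7376, 0.1451, -0.6595, 1.7006], [0.0, 0.0, 0.0, 1.0]]
board [([337.0, 281.0], 0.66), ([413.0, 254.0], 0.26)]
lane [([343.0, 310.0], 0.72)]
tipped_a [([316.0, 245.0], 0.88), ([208.0, 218.0], 0.77), ([347.0, 297.0], 0.7)]
bottle_1 [([418.0, 292.0], 0.74), ([300.0, 292.0], 0.71), ([389.0, 291.0], 0.63)]
jar []
cup [([410.0, 259.0], 0.74)]
vase [([268.0, 260.0], 0.74)]
brush_pot [([180.0, 289.0], 0.63), ([388.0, 289.0], 0.61)]
top 438.11231374062885 438.11231374062885 314.38751357495227 242.89593653040328 [[0.016, -0.9997, -0.016, -0.0839], [-0.9827, -0.0128, -0.1849, 0.5264], [0.1847, 0.0187, -0.9826, 0.8304], [0.0, 0.0, 0.0, 1.0]]
board [([313.0, 226.0], 0.78), ([272.0, 161.0], 0.42)]
lane [([323.0, 178.0], 0.67), ([332.0, 271.0], 0.22)]
tipped_a [([472.0, 367.0], 0.96), ([330.0, 269.0], 0.81), ([320.0, 174.0], 0.81), ([124.0, 300.0], 0.58)]
bottle_1 [([238.0, 150.0], 0.9), ([375.0, 174.0], 0.84), ([269.0, 163.0], 0.77)]
jar [([408.0, 190.0], 0.8)]
cup [([214.0, 235.0], 0.72)]
vase [([403.0, 265.0], 0.86)]
brush_pot [([502.0, 251.0], 0.67)]
0.9 [ 0.27200334 -0.61776171  0.23130875] [ 3.07424333e+00  6.46894796e-01 -2.54581644e-05] [ 0.17473599  0.6234104  -0.80639199]
```

View pics/scene0.png

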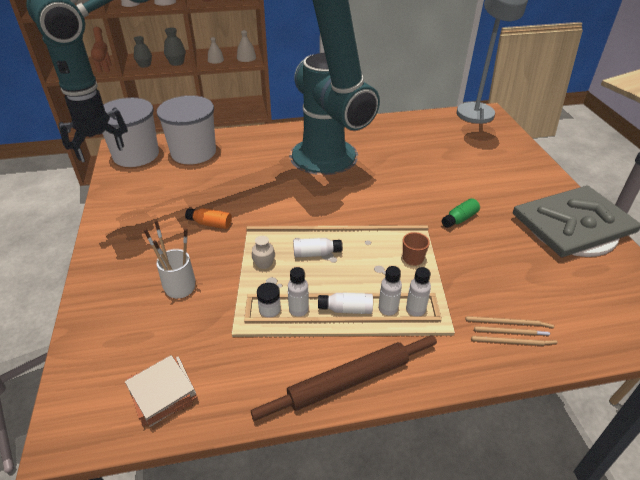

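View pics/top0.png

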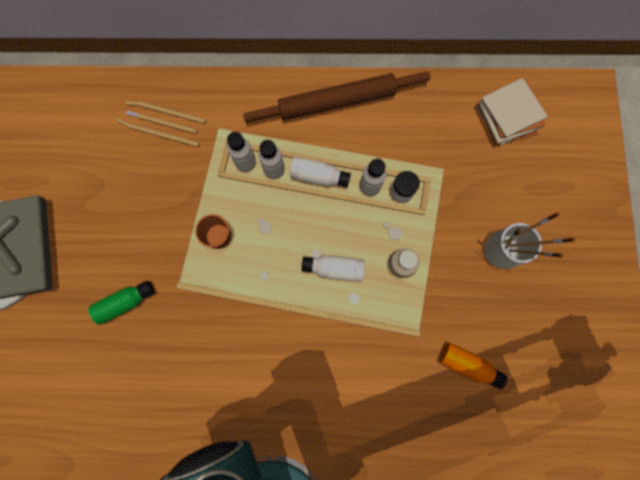

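The top view shows tipped_b (cap towards -y) in the lane at (320,174), and tipped_a (cap towards +y) on the front at (332,268). From left to right the lane holds two bottles, the gap, a bottle (375,174) and the jar (405,187). The cup is at (214,232) and the vase at (404,263). Next I'll fit the poses by silhouette.

```bash
cat > h.py <<'E'
from workcell import *
import cv2,numpy as np
from scipy.optimize import minimize
BOT=[(0,.023),(.088,.023)],[(.088,.015),(.101,.015)],[(.101,.016),(.125,.016)]
JAR=[(0,.025),(.048,.025)],[(.048,.026),(.066,.026)]
t=np.linspace(0,2*np.pi,40)
def cam(c): r=read_camera(c); return r
def proj(r,P):
    E=r["extrinsics"]; Q=P@E[:3,:3].T+E[:3,3]
    return np.c_[r["fx"]*Q[:,0]/Q[:,2]+r["cx"],r["fy"]*Q[:,1]/Q[:,2]+r["cy"]]
def ray(r,uv,z):
    E=r["extrinsics"];R=E[:3,:3];o=-R.T@E[:3,3]
    d=R.T@np.array([(uv[0]-r["cx"])/r["fx"],(uv[1]-r["cy"])/r["fy"],1]); return o+d*(z-o[2])/d[2]
def sil(r,model,base,axis):
    """silhouette of a solid of revolution, base centre and axis; 4x subpixel"""
    axis=axis/np.linalg.norm(axis); u=np.cross(axis,[.3,.5,.8]);u/=np.linalg.norm(u);v=np.cross(axis,u)
    m=np.zeros((480,640),np.uint8)
    for part in model:
        P=np.vstack([base+h*axis+q*(np.outer(np.cos(t),u)+np.outer(np.sin(t),v)) for h,q in part])
        hull=cv2.convexHull(proj(r,P).astype(np.float32))
        cv2.fillConvexPoly(m,np.round(hull*16).astype(np.int32),255,cv2.LINE_AA,4)
    return m/255.
def fit(pairs,model,f,x0,step):
    """pairs: (camera, mask); f(x)->(base,axis)"""
    def cost(x):
        c=0
        for r,m in pairs:
            s=sil(r,model,*f(x)); c+=1-np.minimum(s,m).sum()/np.maximum(s,m).sum()
        return c/len(pairs)
    S=np.array([x0]+[np.array(x0)+np.eye(len(x0))[i]*step[i] for i in range(len(x0))])
    o=minimize(cost,x0,method="Nelder-Mead",options=dict(initial_simplex=S,xatol=1e-4,fatol=1e-4)); return o.x,o.fun
def stand(z): return lambda x:(np.array([x[0],x[1],z]),np.array([0,0,1.]))
def lie(z): return lambda x:(np.array([x[0],x[1],z])-.0625*np.array([np.cos(x[2]),np.sin(x[2]),0]),np.array([np.cos(x[2]),np.sin(x[2]),0]))
E
python3 - <<'E'
from h import *
rs=cam("scene"); ds={n:regions_of("scene",n) for n in ["tipped_a","bottle_1","jar"]}
rt=cam("top"); dt={n:regions_of("top",n) for n in ["tipped_a","bottle_1","jar","cup","vase","board"]}
def near(d,uv,tol=25):
    b=[(np.hypot(*(np.array(np.nonzero(e["mask"])[::-1]).mean(1)-uv)),i) for i,e in enumerate(d)]
    b=[x for x in b if x[0]<tol]; return d[min(b)[1]]["mask"] if b else None
# board
m=max(dt["board"],key=lambda e:e["p"])["mask"].astype(np.uint8)
h=cv2.convexHull(max(cv2.findContours(m,0,2)[0],key=cv2.contourArea))
q=cv2.approxPolyDP(h,12,True)[:,0]; P=np.array([ray(rt,p+0.,.012) for p in q]); print("board",q.tolist(),P.round(4).tolist(),np.linalg.norm(P-np.roll(P,1,0),axis=1).round(3))
Z=.012
for name,uvt,uvs,c,yaw in [("b_lane",(318,174),(347,303),"tipped_a",-1.7),("a_front",(332,268),(318,248),"tipped_a",1.4)]:
    pt=near(dt[c],uvt);ps=near(ds[c],uvs); x0=list(ray(rt,uvt,Z+.023)[:2])+[yaw]
    for nm,pr in [("top",[(rt,pt)]),("both",[(rt,pt),(rs,ps)])]:
        if any(p[1] is None for p in pr): print(name,nm,"missing");continue
        x,e=fit(pr,BOT,lie(Z+.023),x0,[.01,.01,.1]); print(name,nm,x.round(4),round(e,3))
for name,uvt,uvs,mod in [("s1",(240,150),(419,293),BOT),("s2",(271,160),(391,292),BOT),("s3",(373,177),(299,293),BOT),("jar",(405,187),(268,300),JAR)]:
    k="jar" if mod is JAR else "bottle_1"
    pt=near(dt[k],uvt);ps=near(ds[k],uvs); x0=list(ray(rt,uvt,Z+.06)[:2])
    for nm,pr in [("top",[(rt,pt)]),("both",[(rt,pt),(rs,ps)])]:
        if any(p[1] is None for p in pr): print(name,nm,"missing");continue
        x,e=fit(pr,mod,stand(Z),x0,[.01,.01]); print(name,nm,x.round(4),round(e,3))
for k,uv,z in [("cup",(214,232),.04),("vase",(404,263),.05)]: print(k,ray(rt,uv,z+Z).round(3))
E
```

```text
board [[220, 128], [443, 169], [419, 335], [177, 287]] [[0.7897, 0.1369, 0.012], [0.6995, -0.3493, 0.012], [0.3494, -0.2882, 0.012], [0.4382, 0.2063, 0.012]] [0.358 0.495 0.355 0.502]
b_lane top [ 0.6797 -0.0869 -1.8035] 0.105
b_lane both [ 0.6797 -0.0856 -1.7996] 0.094
a_front top [ 0.4822 -0.1117  1.4827] 0.079
a_front both [ 0.4822 -0.1109  1.4708] 0.104
s1 top [0.7107 0.0766] 0.074
s1 both [0.7116 0.0773] 0.095
s2 top [0.6936 0.0133] 0.127
s2 both [0.6968 0.0146] 0.126
s3 top [ 0.659  -0.1916] 0.113
s3 both [ 0.6586 -0.1901] 0.133
jar top [ 0.6475 -0.2585] 0.063
jar both [ 0.6473 -0.2583] 0.119
cup [0.547 0.126 0.052]
vase [ 0.487 -0.252  0.062]
```

```bash
cat >> h.py <<'E'
from scipy.spatial.transform import Rotation as Ro
LC=np.array([.6774,-.0934,.012]); by=np.radians(-10.35)
LX=np.array([np.cos(by),np.sin(by),0]); LY=np.array([-np.sin(by),np.cos(by),0]); UZ=np.array([0,0,1.])
def lane(x,y,z): return LC+x*LX+y*LY+z*UZ
def to_lane(p): d=np.array(p)-LC; return np.round([d@LX,d@LY,d[2]],4)
def orient(yaw,tilt): # tool x at world yaw, tool down, then tilted about tool y (deg)
    x=np.array([np.cos(yaw),np.sin(yaw),0]);z=-UZ
    return Ro.from_matrix(np.c_[x,np.cross(z,x),z])*Ro.from_euler("y",tilt,degrees=True)
def plan(pos=None,R=None):
    s=read_state();R0=Ro.from_rotvec(s["tcp_rot"])
    print("t",round(s["time"],2),"lane",to_lane(s["tool_pos"]),"w",round(s["width"],3),"grip",round(s["grip_force"],1),"F",np.round(s["wrist_force"],1))
    if pos is not None: print("shift units",np.round(R0.inv().apply(pos-s["tool_pos"])/.05,2))
    if R is not None: print("turn units",np.round(np.degrees((R0.inv()*R).as_rotvec())/6,2))
    return R0
E
python3 - <<'E'
from h import *
cap=np.array([.6797,-.0860,.035])+.0505*np.array([np.cos(-1.80),np.sin(-1.80),0]); print(cap,to_lane(cap))
R=orient(-1.80+np.pi,-15); tcp=cap+R.apply([0,0,.0135]); print(tcp)
plan(tcp+[0,0,.16],orient(-1.8+np.pi,0)); plan(None,R)
E
```

```text
[ 0.66822629 -0.13517931  0.035     ] [-0.0015 -0.0427  0.023 ]
[ 0.66743244 -0.13858198  0.02196   ]
t 1.45 lane [-0.3046 -0.5886  0.2193] w 1.006 grip 0.0 F [0.  0.5 0.3]
shift units [11.1  -5.58  0.99]
turn units [-0.   -0.   -8.85]
t 1.45 lane [-0.3046 -0.5886  0.2193] w 1.006 grip 0.0 F [0.  0.5 0.3]
turn units [-1.16 -2.32 -8.8 ]
```

Emit:
{"name": "apply_moves", "arguments": {"fingers": [0.6,0.6,0.6,0.6,0.6,0.6,0.6,0.6,0.6,0.6,0.6,0.6], "travel": [[0.55,-0.28,0],[0.55,-0.28,0],[0.55,-0.28,0],[0.55,-0.28,0],[0.55,-0.28,0],[0.55,-0.28,0],[0.55,-0.28,0],[0.55,-0.28,0],[0.55,-0.28,0],[0.55,-0.28,0],[0.55,-0.28,0],[0.55,-0.28,0]], "rotation": [[0,0,0],[0,0,0],[0,0,0],[0,0,0],[0,0,0],[0,0,0],[0,0,0],[0,0,0],[0,0,0],[0,0,0],[0,0,0],[0,0,0]], "newtons": 20}}

```text
time: 2.65
tool_pos: [0.5071, -0.33, 0.2315]
tcp_rot: [3.074, 0.647, 0.0]
wrist_force: [0.5, -0.2, -0.1]
width: 0.599
grip_force: 0.0
```

Emit:
{"name": "apply_moves", "arguments": {"fingers": [0.6,0.6,0.6,0.6,0.6,0.6,0.6,0.6], "travel": [[0.55,-0.28,0],[0.55,-0.28,0],[0.55,-0.28,0],[0.55,-0.28,0],[0.55,-0.28,0],[0.55,-0.28,0],[0.55,-0.28,0],[0.55,-0.28,0]], "rotation": [[0,0,0],[0,0,0],[0,0,0],[0,0,0],[0,0,0],[0,0,0],[0,0,0],[0,0,0]]}}

```text
time: 3.45
tool_pos: [0.6633, -0.1388, 0.2313]
tcp_rot: [3.074, 0.647, 0.0]
wrist_force: [0.9, -0.3, -0.2]
width: 0.599
grip_force: 0.0
```

Emit:
{"name": "apply_moves", "arguments": {"fingers": [0.6,0.6,0.6,0.6,0.6,0.6,0.6,0.6,0.6,0.6,0.6,0.6], "travel": [[0,0,0],[0,0,0],[0,0,0],[0,0,0],[0,0,0],[0,0,0],[0,0,0],[0,0,0],[0,0,0],[0,0,0],[0,0,0],[0,0,0]], "rotation": [[0,0,-0.885],[0,0,-0.885],[0,0,-0.885],[0,0,-0.885],[0,0,-0.885],[0,0,-0.885],[0,0,-0.885],[0,0,-0.885],[0,0,-0.885],[0,0,-0.885],[0,-1,0],[0,-1,0]]}}

```text
time: 4.65
tool_pos: [0.6627, -0.1413, 0.2322]
tcp_rot: [2.35, 1.86, -0.25]
wrist_force: [-0.2, 0.1, 0.3]
width: 0.607
grip_force: 0.0
```

Run:
```python
from h import *
R=orient(-1.80+np.pi,-15)
cap=np.array([.66822629,-.13517931,.035]); tcp=cap+R.apply([0,0,.0135])
plan(tcp,R)
```

```text
t 4.65 lane [-0.0059 -0.0498  0.2202] w 0.607 grip 0.0 F [-0.2  0.1  0.3]
shift units [0.96 0.07 4.09]
turn units [ 0.01 -0.46 -0.03]
```

Emit:
{"name": "apply_moves", "arguments": {"fingers": [0.6,0.6,0.6,0.6,0.6,0.6,0.6,0.6,0.6,0.6], "travel": [[0,0,0],[0.12,0.01,0.4],[0.12,0.01,0.4],[0.12,0.01,0.4],[0.12,0.01,0.4],[0.12,0.01,0.4],[0.12,0,0.4],[0.12,0,0.4],[0.12,0,0.4],[0,0,0]], "rotation": [[0,-0.46,0],[0,0,0],[0,0,0],[0,0,0],[0,0,0],[0,0,0],[0,0,0],[0,0,0],[0,0,0],[0,0,0]]}}

```text
time: 5.65
tool_pos: [0.6633, -0.1344, 0.0604]
tcp_rot: [2.327, 1.847, -0.308]
wrist_force: [-0.9, -0.6, -0.1]
width: 0.601
grip_force: 0.0
```

Run:
```python
from h import *
R=orient(-1.80+np.pi,-15)
cap=np.array([.66822629,-.13517931,.035]); tcp=cap+R.apply([0,0,.0135])
plan(tcp,R)
r=cam("top"); cv2.imwrite("pics/top1.png",cv2.resize(r["image"][90:260,180:440,::-1],None,fx=3,fy=3))
```

```text
t 5.65 lane [-0.0065 -0.0429  0.0484] w 0.601 grip 0.0 F [-0.9 -0.6 -0.1]
shift units [0.14 0.1  0.76]
turn units [-0.06 -0.04  0.01]
```

View pics/top1.png

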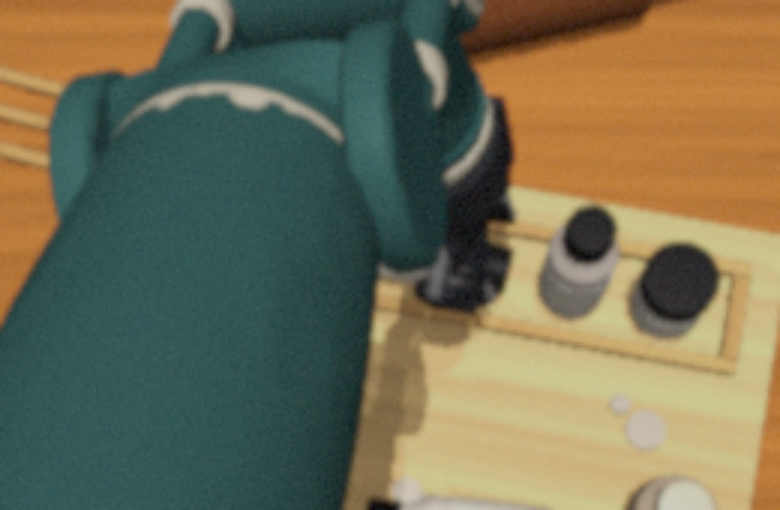

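The top view is mostly hidden by the arm, but the gripper at (465,270) in the crop is clear of the standing bottle at (580,270). I'll go down and close lightly.

Emit:
{"name": "apply_moves", "arguments": {"fingers": [0.6,0.6,0.6,0.6,0.6,0.6,0.6,0.38,0.3,0.2,0.2,0.2], "travel": [[0.07,0.05,0.05],[0.07,0.05,0.15],[0,0,0.2],[0,0,0.2],[0,0,0.16],[0,0,0],[0,0,0],[0,0,0],[0,0,0],[0,0,0],[0,0,0],[0,0,0]], "rotation": [[-0.06,0,0],[0,0,0],[0,0,0],[0,0,0],[0,0,0],[0,0,0],[0,0,0],[0,0,0],[0,0,0],[0,0,0],[0,0,0],[0,0,0]], "newtons": 8}}

```text
time: 6.9
tool_pos: [0.6711, -0.139, 0.0264]
tcp_rot: [2.319, 1.842, -0.294]
wrist_force: [0.3, 0.1, 2.1]
width: 0.363
grip_force: 22.2
```

Run:
```python
from h import *
R=orient(-1.80+np.pi,-15)
cap=np.array([.66822629,-.13517931,.035]); tcp=cap+R.apply([0,0,.0135])
plan(tcp,R)
```

```text
t 6.9 lane [ 0.002  -0.046   0.0144] w 0.363 grip 22.2 F [0.3 0.1 2.1]
shift units [ 0.01 -0.07  0.09]
turn units [ 0.07 -0.04 -0.  ]
```

Emit:
{"name": "apply_moves", "arguments": {"fingers": [0.2,0.2,0.2,0.2,0.2,0.2], "travel": [[-0.05,0,-0.2],[-0.05,0,-0.2],[-0.05,0,-0.2],[-0.05,0,-0.2],[0,0,0],[0,0,0]], "rotation": [[0,0,0],[0,0,0],[0,0,0],[0,0,0],[0,0,0],[0,0,0]]}}

```text
time: 7.5
tool_pos: [0.671, -0.1384, 0.0678]
tcp_rot: [2.319, 1.842, -0.293]
wrist_force: [-1.1, -0.2, -1.9]
width: 0.371
grip_force: 21.9
```

Run:
```python
from h import *
plan()
r=cam("scene"); cv2.imwrite("pics/s1.png",cv2.resize(r["image"][200:345,220:460,::-1],None,fx=3,fy=3))
```

```text
t 7.5 lane [ 0.0017 -0.0454  0.0558] w 0.371 grip 21.9 F [-1.1 -0.2 -1.9]
```

View pics/s1.png

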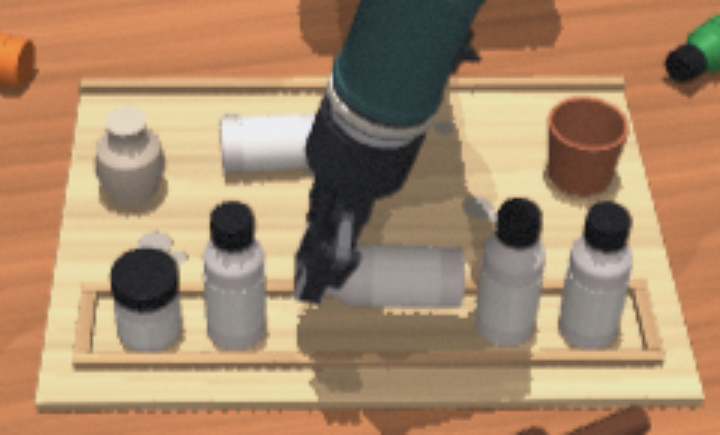

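The picture shows the bottle lifted level and rigid at 20 N, with its cap at (315,275). The grip won't go below 20 N by setting force, so I'll try lightening it through the opening value, close to the floor.

Emit:
{"name": "apply_moves", "arguments": {"fingers": [0.2,0.2,0.33,0.33], "travel": [[0.05,0,0.2],[0.05,0,0.2],[0,0,0],[0,0,0]], "rotation": [[0,0,0],[0,0,0],[0,0,0],[0,0,0]]}}

```text
time: 7.95
tool_pos: [0.6695, -0.1385, 0.0447]
tcp_rot: [2.321, 1.844, -0.298]
wrist_force: [-0.2, -0.4, -1.2]
width: 0.364
grip_force: 21.9
```

Emit:
{"name": "apply_moves", "arguments": {"fingers": [0.35,0.35], "travel": [[0,0,0],[0,0,0]], "rotation": [[0,0,0],[0,0,0]]}}

```text
time: 8.15
tool_pos: [0.671, -0.1387, 0.0467]
tcp_rot: [2.319, 1.842, -0.294]
wrist_force: [-0.4, 0.4, -2.5]
width: 0.37
grip_force: 21.9
```

Emit:
{"name": "apply_moves", "arguments": {"fingers": [0.36,0.36], "travel": [[0,0,0],[0,0,0]], "rotation": [[0,0,0],[0,0,0]]}}

```text
time: 8.35
tool_pos: [0.6709, -0.1387, 0.0469]
tcp_rot: [2.319, 1.842, -0.294]
wrist_force: [0.1, 0.5, -2.2]
width: 0.362
grip_force: 21.9
```

Emit:
{"name": "apply_moves", "arguments": {"fingers": [0.365,0.365], "travel": [[0,0,0],[0,0,0]], "rotation": [[0,0,0],[0,0,0]]}}

```text
time: 8.55
tool_pos: [0.6707, -0.1387, 0.0466]
tcp_rot: [2.32, 1.842, -0.295]
wrist_force: [0.5, 0.6, -1.3]
width: 0.366
grip_force: 20.8
```

Emit:
{"name": "apply_moves", "arguments": {"fingers": [0.37,0.37], "travel": [[0,0,0],[0,0,0]], "rotation": [[0,0,0],[0,0,0]]}}

```text
time: 8.75
tool_pos: [0.6707, -0.1386, 0.0466]
tcp_rot: [2.32, 1.842, -0.294]
wrist_force: [0.6, 0.7, -0.9]
width: 0.37
grip_force: 7.7
```

0.37 gives 7.7 N, and the wrist carries about half the weight, so the base is on the floor. I'll lift vertically while the base drags.

Emit:
{"name": "apply_moves", "arguments": {"fingers": [0.37,0.37,0.37,0.37,0.37,0.37,0.37,0.37,0.37,0.37,0.37,0.37], "travel": [[-0.03,0,-0.1],[-0.03,0,-0.1],[-0.03,0,-0.1],[-0.03,0,-0.1],[-0.03,0,-0.1],[-0.03,0,-0.1],[-0.03,0,-0.1],[-0.03,0,-0.1],[-0.03,0,-0.1],[-0.03,0,-0.1],[0,0,0],[0,0,0]], "rotation": [[0,0,0],[0,0,0],[0,0,0],[0,0,0],[0,0,0],[0,0,0],[0,0,0],[0,0,0],[0,0,0],[0,0,0],[0,0,0],[0,0,0]]}}

```text
time: 9.95
tool_pos: [0.67, -0.1403, 0.0988]
tcp_rot: [2.32, 1.842, -0.294]
wrist_force: [0.7, -0.0, -1.6]
width: 0.368
grip_force: 7.6
```

Run:
```python
from h import *
plan()
r=cam("scene"); cv2.imwrite("pics/s2.png",cv2.resize(r["image"][200:345,220:460,::-1],None,fx=3,fy=3))
```

```text
t 9.95 lane [ 0.0011 -0.0474  0.0868] w 0.368 grip 7.6 F [ 0.7 -0.  -1.6]
```

View pics/s2.png

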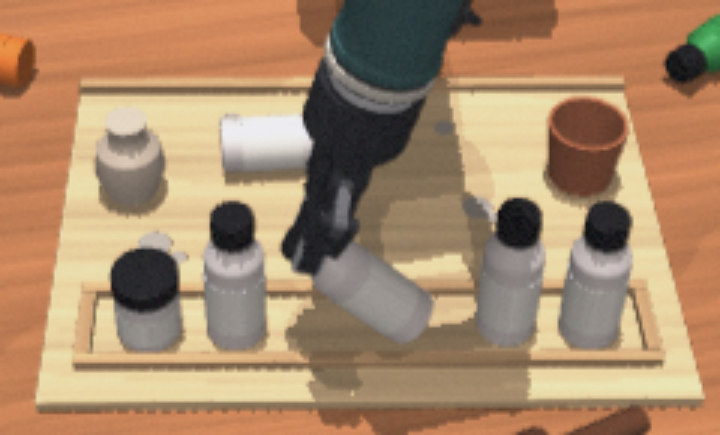

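The bottle has drooped to about 40°, with its base corner at (405,340) on the floor and clear of the neighbour at (510,310). Next I'll arc it up about the base edge.

Emit:
{"name": "apply_moves", "arguments": {"fingers": [0.37,0.37,0.37,0.37,0.37,0.37,0.37,0.37], "travel": [[0.14,-0.01,-0.12],[0.15,-0.01,-0.13],[0.17,-0.01,-0.11],[0.17,-0.01,-0.11],[0.18,-0.01,-0.08],[0.18,-0.01,-0.08],[0,0,0],[0,0,0]], "rotation": [[0,0,0],[0,0,0],[0,0,0],[0,0,0],[0,0,0],[0,0,0],[0,0,0],[0,0,0]]}}

```text
time: 10.8
tool_pos: [0.6794, -0.0843, 0.1161]
tcp_rot: [2.32, 1.843, -0.295]
wrist_force: [-0.3, 0.5, -2.6]
width: 0.374
grip_force: 7.6
```

Run:
```python
from h import *
plan()
r=cam("scene"); cv2.imwrite("pics/s3.png",cv2.resize(r["image"][200:345,220:460,::-1],None,fx=3,fy=3))
```

```text
t 10.8 lane [0.0003 0.0093 0.1041] w 0.374 grip 7.6 F [-0.3  0.5 -2.6]
```

View pics/s3.png

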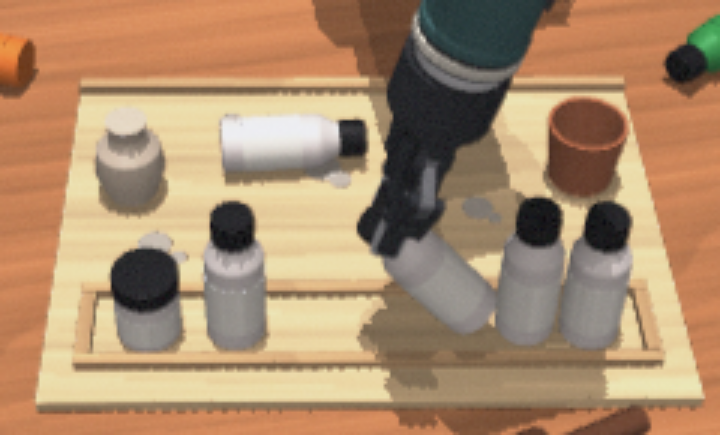

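The bottle hung at about 50° and its base corner nudged the standing bottle at (530,280) by roughly 10 mm. I'll back off and raise at once, then measure.

Emit:
{"name": "apply_moves", "arguments": {"fingers": [0.37,0.37,0.37,0.37,0.37,0.37,0.37,0.37,0.37,0.37,0.37], "travel": [[-0.1,0.01,0.02],[-0.15,0.01,0.02],[-0.15,0.01,0.02],[-0.15,0.01,0.02],[-0.15,0.01,0.02],[-0.15,0.01,0.02],[-0.05,0,-0.19],[-0.05,0,-0.19],[-0.05,0,-0.19],[0,0,0],[0,0,0]], "rotation": [[0,0,0],[0,0,0],[0,0,0],[0,0,0],[0,0,0],[0,0,0],[0,0,0],[0,0,0],[0,0,0],[0,0,0],[0,0,0]]}}

```text
time: 11.95
tool_pos: [0.6732, -0.1269, 0.152]
tcp_rot: [2.319, 1.842, -0.293]
wrist_force: [-0.8, 0.8, -1.5]
width: 0.369
grip_force: 7.6
```

```bash
cat >> h.py <<'E'
def meas(names=("s1","s2","s3","jar")):
    """standing things in both views, lane coordinates"""
    rs=cam("scene"); ds={n:regions_of("scene",n) for n in ["bottle_1","jar"]}
    I0={"s1":(.0029,.174),"s2":(-.0004,.1097),"s3":(-.0011,-.0985),"jar":(.0001,-.1676),"a":(0,.04),"b":(0,-.029)}
    for n in names:
        k="jar" if n=="jar" else "bottle_1"; mod=JAR if n=="jar" else BOT
        x0=lane(*I0[n],0)[:2]; s0=sil(rs,mod,*stand(.012)(x0))
        best=max(ds[k],key=lambda e:np.minimum(s0,e["mask"]).sum(),default=None)
        if best is None or np.minimum(s0,best["mask"]).sum()<.3*s0.sum(): print(n,"missing");continue
        x,e=fit([(rs,best["mask"])],mod,stand(.012),list(x0),[.01,.01])
        # 5-parameter: lean along lane y too
        f=lambda q:(np.array([q[0],q[1],.012]),UZ+q[2]*LY)
        x2,e2=fit([(rs,best["mask"])],mod,f,list(x)+[0],[.005,.005,.05])
        print(n,to_lane([*x,.012])[:2],round(e,3),"lean",to_lane([*x2[:2],.012])[:2],round(x2[2],3),round(e2,3))
    return rs
E
python3 - <<'E'
from h import *
plan()
r=meas(); cv2.imwrite("pics/s4.png",cv2.resize(r["image"][190:345,220:460,::-1],None,fx=3,fy=3))
E
```

```text
t 11.95 lane [ 0.0019 -0.0337  0.14  ] w 0.369 grip 7.6 F [-0.8  0.8 -1.5]
s1 [-0.0002  0.1763] 0.114 lean [-0.0002  0.1773] -0.018 0.111
s2 [-0.0039  0.1261] 0.092 lean [-0.0039  0.1261] 0.0 0.092
s3 [-0.0013 -0.0985] 0.113 lean [-0.0013 -0.0985] 0.001 0.113
jar [ 0.0008 -0.1653] 0.118 lean [ 0.     -0.1661] 0.018 0.116
```

View pics/s4.png

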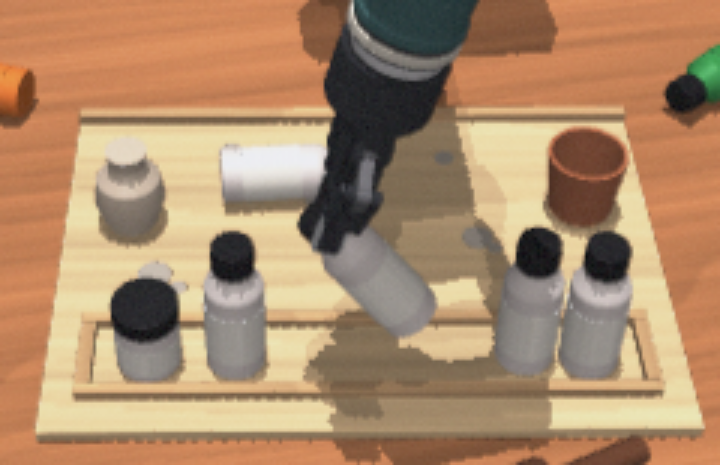

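s2 stands, but about 16 mm off, so I'll move it back later. b hangs at about 50° in the air. I'll tilt the tool on while it is held, with a slightly lighter grip.

Emit:
{"name": "apply_moves", "arguments": {"fingers": [0.371,0.371,0.371,0.37,0.37,0.37,0.37,0.37,0.37,0.37], "travel": [[0,0,0],[0,0,0],[0,0,0],[0,0,0],[0,0,0],[0,0,0],[0,0,0],[0,0,0],[0,0,0],[0,0,0]], "rotation": [[0,0,0],[0,0,0],[0,0,0],[0,-0.8,0],[0,-0.8,0],[0,-0.8,0],[0,-0.8,0],[0,-0.8,0],[0,-0.8,0],[0,0,0]]}}

```text
time: 13.1
tool_pos: [0.6719, -0.1252, 0.1479]
tcp_rot: [1.996, 1.59, -0.797]
wrist_force: [-0.2, 0.3, -2.4]
width: 0.37
grip_force: 5.6
```

```bash
cat >> h.py <<'E'
def cap_of(s): # cap centre from the tool
    return s["tool_pos"]-Ro.from_rotvec(s["tcp_rot"]).apply([0,0,.0135])
def held(sgn=1,off=0.):
    """lift angle of the held bottle: scene mask fit with cap point near the tool; sgn=+1 cap towards -y lying"""
    s=read_state(); r=cam("scene"); P=cap_of(s)
    f=lambda q:((lambda ax:(P+q[1]*LY+q[2]*UZ-.113*ax,ax))(-sgn*np.cos(q[0])*LY+np.sin(q[0])*UZ))
    res=[]
    for d in regions_of("scene","tipped_a")+regions_of("scene","bottle_1"):
        s0=sil(r,BOT[:1],*f([1.2,0,0])); 
        if np.minimum(s0,d["mask"]).sum()<.3*s0.sum(): continue
        for a0 in (.8,1.3): 
            x,e=fit([(r,d["mask"])],BOT[:1],f,[a0,0,0],[.1,.005,.005]); res.append((e,x))
    res.sort(key=lambda t:t[0])
    if res: x=res[0][1];b,ax=f(x);print("held err %.3f angle %.1f deg, off"%(res[0][0],np.degrees(x[0])),x[1:].round(4),"base ctr lane",to_lane(b),"cap lane",to_lane(b+.113*ax))
    else: print("held not seen")
    return r
E
python3 - <<'E'
from h import *
plan(); r=held(1); cv2.imwrite("pics/s5.png",cv2.resize(r["image"][170:345,220:460,::-1],None,fx=3,fy=3))
s=read_state(); print("tool z",Ro.from_rotvec(s["tcp_rot"]).apply([0,0,1]).round(3), to_lane(cap_of(s)))
E
```

```text
t 13.1 lane [ 0.0003 -0.0323  0.1359] w 0.37 grip 5.6 F [-0.2  0.3 -2.4]
held err 0.931 angle 18.4 deg, off [ 0.0036 -0.0561] base ctr lane [0.0007 0.0878 0.0539] cap lane [ 0.0007 -0.0194  0.0896]
tool z [-0.151 -0.671 -0.726] [ 0.002  -0.0249  0.1488]
```

View pics/s5.png

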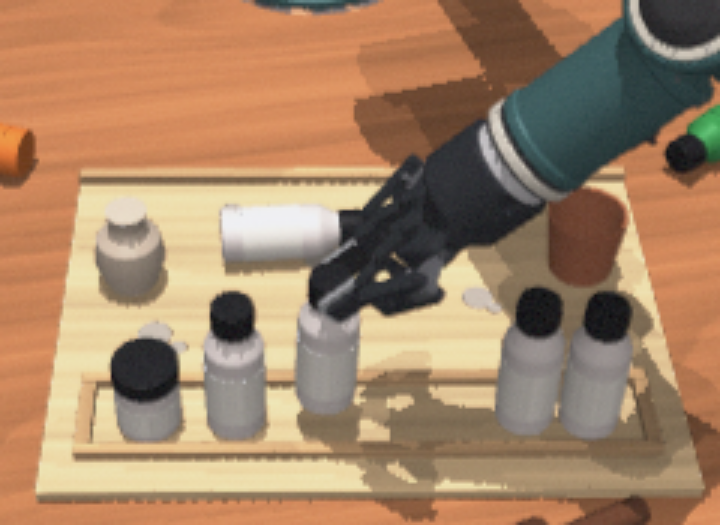

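Bottle b now hangs upright at (328,370), in line with the lane. I'll lower it straight down.

Emit:
{"name": "apply_moves", "arguments": {"fingers": [0.37,0.37,0.37,0.37,0.37,0.37,0.37,0.37,0.37], "travel": [[0.055,0,0.058],[0.055,0,0.058],[0.055,0,0.058],[0.055,0,0.058],[0.055,0,0.058],[0.055,0,0.058],[0.055,0,0.058],[0,0,0],[0,0,0]], "rotation": [[0,0,0],[0,0,0],[0,0,0],[0,0,0],[0,0,0],[0,0,0],[0,0,0],[0,0,0],[0,0,0]]}}

```text
time: 14.15
tool_pos: [0.6727, -0.1273, 0.1228]
tcp_rot: [1.998, 1.585, -0.793]
wrist_force: [0.3, 0.1, -2.2]
width: 0.372
grip_force: 5.6
```

Emit:
{"name": "apply_moves", "arguments": {"fingers": [0.37,0.37,0.37,0.37], "travel": [[0.028,0,0.029],[0.028,0,0.029],[0,0,0],[0,0,0]], "rotation": [[0,0,0],[0,0,0],[0,0,0],[0,0,0]]}}

```text
time: 14.55
tool_pos: [0.6727, -0.1273, 0.1189]
tcp_rot: [1.999, 1.585, -0.793]
wrist_force: [0.6, -0.4, -1.3]
width: 0.37
grip_force: 5.6
```

Run:
```python
from h import *
plan();s=read_state(); print(to_lane(cap_of(s))); meas(("b","s2","s3"))
```

```text
t 14.55 lane [ 0.0015 -0.0342  0.1069] w 0.37 grip 5.6 F [ 0.6 -0.4 -1.3]
[ 0.0019 -0.0249  0.1167]
b missing
s2 [-0.0003  0.1246] 0.086 lean [-0.0022  0.1255] -0.007 0.083
s3 [ 0.0003 -0.0976] 0.086 lean [ 0.0004 -0.097 ] -0.012 0.084
```

Emit:
{"name": "apply_moves", "arguments": {"fingers": [0.37,0.37,0.37,0.37], "travel": [[0.014,0,0.015],[0.014,0,0.015],[0,0,0],[0,0,0]], "rotation": [[0,0,0],[0,0,0],[0,0,0],[0,0,0]]}}

```text
time: 15.1
tool_pos: [0.6734, -0.1278, 0.1183]
tcp_rot: [1.998, 1.583, -0.792]
wrist_force: [0.6, -0.6, 5.7]
width: 0.377
grip_force: 5.9
```

Emit:
{"name": "apply_moves", "arguments": {"fingers": [0.37,0.37,0.37,0.37], "travel": [[0.014,0,0.015],[0.014,0,0.015],[0,0,0],[0,0,0]], "rotation": [[0,0,0],[0,0,0],[0,0,0],[0,0,0]]}}

```text
time: 15.5
tool_pos: [0.6736, -0.1282, 0.1172]
tcp_rot: [1.997, 1.582, -0.792]
wrist_force: [-0.4, 0.1, 6.9]
width: 0.374
grip_force: 6.2
```

Run:
```python
from h import *
plan();r=cam("scene"); cv2.imwrite("pics/s6.png",cv2.resize(r["image"][190:345,220:460,::-1],None,fx=3,fy=3))
s=read_state(); print(to_lane(cap_of(s)))
```

```text
t 15.5 lane [ 0.0026 -0.0349  0.1052] w 0.374 grip 6.2 F [-0.4  0.1  6.9]
[ 0.0029 -0.0255  0.115 ]
```

View pics/s6.png

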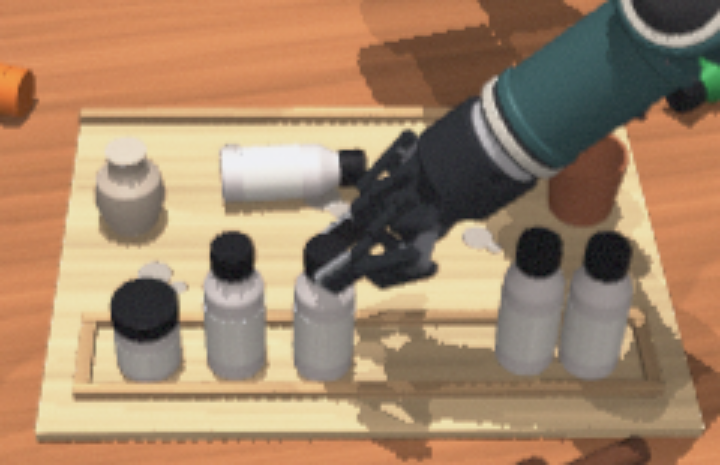

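b stands on the floor at (325,375) with 7 N on it. I'll relieve, release, and retract along the tool axis.

Emit:
{"name": "apply_moves", "arguments": {"fingers": [0.37,0.4,0.5,0.6,0.6,0.6,0.6,0.6,0.6,0.6,0.6], "travel": [[-0.015,0,-0.015],[0,0,0],[0,0,0],[0,0,0],[0,0,-0.3],[0,0,-0.5],[0,0,-0.5],[0,0,-0.5],[0,0,-0.5],[0,0,0],[0,0,0]], "rotation": [[0,0,0],[0,0,0],[0,0,0],[0,0,0],[0,0,0],[0,0,0],[0,0,0],[0,0,0],[0,0,0],[0,0,0],[0,0,0]]}}

```text
time: 16.65
tool_pos: [0.6906, -0.0494, 0.1997]
tcp_rot: [1.998, 1.585, -0.791]
wrist_force: [0.3, -0.7, -1.1]
width: 0.598
grip_force: 0.0
```

Run:
```python
from h import *
meas(("b","s1","s2","s3"))
plan(None,orient(-1.7515+np.pi,0)); s=read_state(); print(s["q"].round(2) if hasattr(s["q"],"round") else s["q"])
```

```text
b missing
s1 [0.0024 0.1747] 0.124 lean [0.0025 0.1755] -0.016 0.123
s2 [-0.0025  0.1259] 0.099 lean [-0.0039  0.1267] -0.011 0.099
s3 [-0.0006 -0.0974] 0.079 lean [-0.0017 -0.0973] 0.001 0.077
t 16.8 lane [0.0039 0.044  0.1857] w 0.601 grip 0.0 F [-0.4 -0.6  0.2]
turn units [-0.14  7.27 -0.45]
[ 0.21  0.52  1.5  -0.68  1.52  0.62]
```

Emit:
{"name": "apply_moves", "arguments": {"fingers": [0.6,0.6,0.6,0.6,0.6,0.6,0.6,0.6,0.6,0.6], "travel": [[0,0,0],[0,0,0],[0,0,0],[0,0,0],[0,0,0],[0,0,0],[0,0,0],[0,0,0],[0,0,0],[0,0,0]], "rotation": [[-0.02,0.91,-0.05],[-0.02,0.91,-0.05],[-0.02,0.91,-0.05],[-0.02,0.91,-0.05],[-0.02,0.91,-0.05],[-0.02,0.91,-0.05],[-0.02,0.91,-0.05],[-0.02,0.91,-0.05],[0,0,0],[0,0,0]]}}

```text
time: 17.8
tool_pos: [0.6892, -0.0515, 0.1982]
tcp_rot: [2.416, 2.003, 0.004]
wrist_force: [-0.6, 0.3, 0.3]
width: 0.599
grip_force: 0.0
```

Run:
```python
from h import *
rt=cam("top")
for d in regions_of("top","bottle_1")+regions_of("top","tipped_a"):
    c=np.array(np.nonzero(d["mask"])[::-1]).mean(1); x0=ray(rt,c,.075)[:2]
    x,e=fit([(rt,d["mask"])],BOT,stand(.012),list(x0),[.01,.01]); print(c.round(),round(d["p"],2),to_lane([*x,.012])[:2],round(e,3))
rs=cam("scene")
for d in regions_of("scene","bottle_1")+regions_of("scene","tipped_a"):
    c=np.array(np.nonzero(d["mask"])[::-1]).mean(1); x0=ray(rs,c,.075)[:2]
    x,e=fit([(rs,d["mask"])],BOT,stand(.012),list(x0),[.01,.01]); print("scene",c.round(),round(d["p"],2),to_lane([*x,.012])[:2],round(e,3))
plan(lane(-.002,.126,.100),orient(-1.7515+np.pi,0))
```

```text
[373. 177.] 0.8 [ 0.0003 -0.1   ] 0.094
[472. 366.] 0.83 [-0.3227 -0.3347] 0.412
[335. 267.] 0.6 [-0.1909 -0.0701] 0.606
[340. 170.] 0.57 [ 0.0029 -0.0338] 0.111
scene [419. 293.] 0.97 [0.0011 0.1755] 0.105
scene [397. 291.] 0.91 [-0.0057  0.1259] 0.111
scene [298. 292.] 0.67 [-0.0024 -0.0991] 0.1
scene [209. 217.] 0.91 [-0.2684 -0.3238] 0.698
scene [327. 293.] 0.84 [ 0.0017 -0.0317] 0.091
scene [316. 247.] 0.82 [-0.1452 -0.0609] 0.723
scene [461. 213.] 0.76 [-0.3002  0.3445] 0.605
t 18.1 lane [0.0046 0.046  0.1869] w 0.602 grip 0.0 F [-0.3 -0.4  0.1]
shift units [ 1.6  -0.14  1.74]
turn units [ 0.05 -0.01 -0.01]
```

b stands at lane (0.002, -0.033). Now I'll grasp s2 by its cap and slide it back.

Emit:
{"name": "apply_moves", "arguments": {"fingers": [0.6,0.6,0.6,0.6,0.6,0.6,0.6,0.6,0.6,0.6,0.6,0.6], "travel": [[0.4,-0.03,0],[0.4,-0.04,0],[0.4,-0.03,0],[0.4,-0.04,0],[0,0,0.3],[0,0,0.3],[0,0,0.3],[0,0,0.3],[0,0,0.3],[0,0,0.24],[0,0,0],[0,0,0]], "rotation": [[0,0,0],[0,0,0],[0,0,0],[0,0,0],[0,0,0],[0,0,0],[0,0,0],[0,0,0],[0,0,0],[0,0,0],[0,0,0],[0,0,0]]}}

```text
time: 19.3
tool_pos: [0.6984, 0.0296, 0.1119]
tcp_rot: [2.414, 2.006, 0.008]
wrist_force: [0.5, -0.0, 0.4]
width: 0.602
grip_force: 0.0
```

Emit:
{"name": "apply_moves", "arguments": {"fingers": [0.42,0.36,0.36,0.36,0.36], "travel": [[0,0,0],[0,0,0],[0,0,0],[0,0,0],[0,0,0]], "rotation": [[0,0,0],[0,0,0],[0,0,0],[0,0,0],[0,0,0]], "newtons": 20}}

```text
time: 19.8
tool_pos: [0.699, 0.03, 0.1136]
tcp_rot: [2.412, 2.006, 0.01]
wrist_force: [-1.3, -0.2, 5.2]
width: 0.364
grip_force: 19.9
```

Run:
```python
from h import *
plan(lane(-.001,.110,.100),orient(-1.7515+np.pi,0))
```

```text
t 19.8 lane [-0.0009  0.1253  0.1016] w 0.364 grip 19.9 F [-1.3 -0.2  5.2]
shift units [-0.31 -0.    0.03]
turn units [ 0.07 -0.02 -0.03]
```

Emit:
{"name": "apply_moves", "arguments": {"fingers": [0.36,0.36,0.36,0.36,0.36,0.36,0.36,0.36,0.36,0.36,0.36], "travel": [[0,0,-0.03],[0,0,-0.03],[-0.06,0,0],[-0.06,0,0],[-0.06,0,0],[-0.06,0,0],[-0.06,0,0],[0,0,0],[0,0,0.03],[0,0,0.03],[0,0,0]], "rotation": [[0,0,0],[0,0,0],[0,0,0],[0,0,0],[0,0,0],[0,0,0],[0,0,0],[0,0,0],[0,0,0],[0,0,0],[0,0,0]]}}

```text
time: 20.9
tool_pos: [0.6962, 0.0153, 0.1137]
tcp_rot: [2.412, 2.006, 0.01]
wrist_force: [-2.2, -0.6, 3.9]
width: 0.367
grip_force: 20.8
```

Emit:
{"name": "apply_moves", "arguments": {"fingers": [0.38,0.45,0.6,0.6,0.6,0.6,0.6,0.6,0.6,0.6], "travel": [[0,0,0],[0,0,0],[0,0,0],[0,0,0],[0,0,-0.3],[0,0,-0.5],[0,0,-0.5],[0,0,-0.5],[0,0,0],[0,0,0]], "rotation": [[0,0,0],[0,0,0],[0,0,0],[0,0,0],[0,0,0],[0,0,0],[0,0,0],[0,0,0],[0,0,0],[0,0,0]]}}

```text
time: 21.9
tool_pos: [0.6959, 0.0151, 0.2041]
tcp_rot: [2.412, 2.005, 0.012]
wrist_force: [0.3, 0.3, 0.3]
width: 0.602
grip_force: 0.0
```

Run:
```python
from h import *
rs=cam("scene")
for d in regions_of("scene","bottle_1")+regions_of("scene","tipped_a"):
    c=np.array(np.nonzero(d["mask"])[::-1]).mean(1); x0=ray(rs,c,.075)[:2]
    x,e=fit([(rs,d["mask"])],BOT,stand(.012),list(x0),[.01,.01]); print("scene",c.round(),round(d["p"],2),to_lane([*x,.012])[:2],round(e,3))
# front bottle: cap centre and grasp
yaw=1.476; c=np.array([.4822,-.1113,.035])+.0505*np.array([np.cos(yaw),np.sin(yaw),0]); print("cap a",c,"cup",.547,.126)
plan(np.array([c[0],c[1],.2]),orient(yaw,0))
```

```text
scene [390. 291.] 0.81 [-0.0023  0.1099] 0.069
scene [419. 292.] 0.7 [-0.0006  0.1763] 0.105
scene [298. 293.] 0.69 [-0.0021 -0.0984] 0.123
scene [461. 212.] 0.96 [-0.2998  0.342 ] 0.591
scene [327. 293.] 0.91 [ 0.0006 -0.0322] 0.121
scene [317. 247.] 0.75 [-0.1462 -0.0683] 0.714
scene [208. 218.] 0.7 [-0.267  -0.3446] 0.711
cap a [ 0.48698005 -0.06102674  0.035     ] cup 0.547 0.126
t 22.05 lane [-0.0031  0.1097  0.1886] w 0.599 grip 0.0 F [ 0.9 -0.8 -0.1]
shift units [-2.25 -3.79 -0.  ]
turn units [ 0.03 -0.01 -0.85]
```

s2 is back at 0.110. Now tipped_a: go above its cap and set the tool leaning 30° towards +y.

Emit:
{"name": "apply_moves", "arguments": {"fingers": [0.6,0.6,0.6,0.6,0.6,0.6,0.6,0.6,0.6,0.6,0.6,0.6], "travel": [[-0.28,-0.47,0],[-0.28,-0.47,0],[-0.28,-0.47,0],[-0.28,-0.47,0],[-0.28,-0.47,0],[-0.28,-0.47,0],[-0.28,-0.47,0],[-0.28,-0.47,0],[0,0,0],[0,0,0],[0,0,0],[0,0,0]], "rotation": [[0,0,0],[0,0,0],[0,0,0],[0,0,0],[0,0,0],[0,0,0],[0,0,0],[0,0,0],[0,0,-0.85],[0,-0.9,0],[0,-0.9,0],[0,-0.9,0]]}}

```text
time: 23.25
tool_pos: [0.4892, -0.0612, 0.2003]
tcp_rot: [2.169, 1.97, -0.306]
wrist_force: [0.7, 0.4, 0.0]
width: 0.604
grip_force: 0.0
```

Emit:
{"name": "apply_moves", "arguments": {"fingers": [0.6,0.6,0.6,0.6], "travel": [[0,0,0],[0,0,0],[0,0,0],[0,0,0]], "rotation": [[0,-0.9,0],[0,-0.9,0],[0,-0.5,0],[0,0,0]]}}

```text
time: 23.65
tool_pos: [0.4886, -0.0595, 0.1985]
tcp_rot: [2.023, 1.844, -0.54]
wrist_force: [-0.3, 0.6, -0.0]
width: 0.603
grip_force: 0.0
```

Run:
```python
from h import *
yaw=1.476; c=np.array([.48698,-.06103,.035]); R=orient(yaw,-30)
plan(c+R.apply([0,0,.014]),R)
```

```text
t 23.65 lane [-0.1918 -0.0006  0.1865] w 0.603 grip 0.0 F [-0.3  0.6 -0. ]
shift units [ 1.61 -0.03  3.13]
turn units [ 0.02 -0.    0.02]
```

Emit:
{"name": "apply_moves", "arguments": {"fingers": [0.6,0.6,0.6,0.6,0.6,0.6,0.6,0.6,0.6,0.6], "travel": [[0.2,0,0.4],[0.2,0,0.4],[0.2,0,0.4],[0.2,0,0.4],[0.2,0,0.4],[0.2,0,0.4],[0.2,0,0.4],[0.1,0,0.15],[0.1,0,0.15],[0,0,0]], "rotation": [[0,0,0],[0,0,0],[0,0,0],[0,0,0],[0,0,0],[0,0,0],[0,0,0],[0,0,0],[0,0,0],[0,0,0]]}}

```text
time: 24.65
tool_pos: [0.4896, -0.069, 0.026]
tcp_rot: [2.026, 1.84, -0.537]
wrist_force: [0.5, 0.2, 0.3]
width: 0.6
grip_force: 0.0
```

Emit:
{"name": "apply_moves", "arguments": {"fingers": [0.42,0.34,0.34,0.34,0.34], "travel": [[0,0,0],[0,0,0],[0,0,0],[0,0,0],[0,0,0]], "rotation": [[0,0,0],[0,0,0],[0,0,0],[0,0,0],[0,0,0]]}}

```text
time: 25.15
tool_pos: [0.4909, -0.0686, 0.0274]
tcp_rot: [2.025, 1.839, -0.533]
wrist_force: [-0.9, -0.2, 3.7]
width: 0.369
grip_force: 21.9
```

Run:
```python
from h import *
yaw=1.476; c=np.array([.48698,-.06103,.035]); R=orient(yaw,-30)
plan(c+R.apply([0,0,.014]),R)
```

```text
t 25.15 lane [-0.1879 -0.0091  0.0154] w 0.369 grip 21.9 F [-0.9 -0.2  3.7]
shift units [ 0.05 -0.09  0.08]
turn units [ 0.07 -0.01 -0.03]
```

Emit:
{"name": "apply_moves", "arguments": {"fingers": [0.34,0.34,0.34,0.34,0.36,0.37,0.37], "travel": [[-0.05,0,-0.09],[-0.05,0,-0.09],[-0.05,0,-0.09],[-0.05,0,-0.09],[0,0,0],[0,0,0],[0,0,0]], "rotation": [[0,0,0],[0,0,0],[0,0,0],[0,0,0],[0,0,0],[0,0,0],[0,0,0]]}}

```text
time: 25.85
tool_pos: [0.4902, -0.0685, 0.0474]
tcp_rot: [2.025, 1.839, -0.535]
wrist_force: [-0.2, 0.5, -0.7]
width: 0.369
grip_force: 8.0
```

Emit:
{"name": "apply_moves", "arguments": {"fingers": [0.37,0.37,0.37,0.37,0.37,0.37,0.37,0.37,0.37,0.37,0.37,0.37], "travel": [[-0.06,0,-0.1],[-0.06,0,-0.1],[-0.06,0,-0.1],[-0.06,0,-0.1],[-0.06,0,-0.1],[-0.06,0,-0.1],[-0.06,0,-0.1],[-0.06,0,-0.1],[-0.06,0,-0.1],[-0.06,0,-0.1],[-0.06,0,-0.1],[-0.06,0,-0.1]], "rotation": [[0,0,0],[0,0,0],[0,0,0],[0,0,0],[0,0,0],[0,0,0],[0,0,0],[0,0,0],[0,0,0],[0,0,0],[0,0,0],[0,0,0]]}}

```text
time: 27.05
tool_pos: [0.4895, -0.0696, 0.1177]
tcp_rot: [2.025, 1.839, -0.535]
wrist_force: [0.3, -0.2, -1.1]
width: 0.371
grip_force: 7.2
```

Emit:
{"name": "apply_moves", "arguments": {"fingers": [0.37,0.37,0.37,0.37,0.37,0.371,0.371,0.371], "travel": [[-0.1,0,-0.17],[-0.1,0,-0.17],[-0.1,0,-0.17],[-0.1,0,-0.17],[-0.1,0,-0.17],[0,0,0],[0,0,0],[0,0,0]], "rotation": [[0,0,0],[0,0,0],[0,0,0],[0,0,0],[0,0,0],[0,0,0],[0,0,0],[0,0,0]]}}

```text
time: 27.85
tool_pos: [0.4887, -0.0701, 0.1661]
tcp_rot: [2.026, 1.84, -0.536]
wrist_force: [0.2, 0.3, -3.2]
width: 0.368
grip_force: 4.9
```

```bash
cat >> h.py <<'E'
def held2(sgn):
    """body axis angle of the held bottle by brightness blob near the tool (white body), sgn=-1: cap towards +y"""
    s=read_state(); P=cap_of(s)
    for cn in ("scene","top"):
        r=cam(cn); 
        for k in ("tipped_a","bottle_1"):
            for d in regions_of(cn,k):
                f=lambda q:((lambda ax:(P+q[1]*LY+q[2]*UZ-.113*ax,ax))(-sgn*np.cos(q[0])*LY+np.sin(q[0])*UZ))
                uv=proj(r,P[None])[0]; yx=np.array(np.nonzero(d["mask"])); c=yx[::-1].mean(1)
                if np.hypot(*(c-uv))>75: continue
                best=min((fit([(r,d["mask"])],BOT[:1],f,[a,0,0],[.15,.005,.005]) for a in (.6,1.,1.4)),key=lambda t:t[1])
                print(cn,k,c.round(),round(d["p"],2),"angle",np.degrees(best[0][0]).round(1),best[0][1:].round(3),"err",round(best[1],3))
    return r
E
python3 - <<'E'
from h import *
plan(); held2(-1)
E
```

```text
t 27.85 lane [-0.1898 -0.011   0.1541] w 0.368 grip 4.9 F [ 0.2  0.3 -3.2]
scene tipped_a [335. 227.] 0.98 angle 79.8 [ 0.008 -0.012] err 0.105
top tipped_a [310. 256.] 0.64 angle 83.3 [0.002 0.004] err 0.312
```

Emit:
{"name": "apply_moves", "arguments": {"fingers": [0.37,0.37,0.37,0.37,0.37], "travel": [[0,0,0],[0,0,0],[0,0,0],[0,0,0],[0,0,0]], "rotation": [[0,0.5,0],[0,0.6,0],[0,0.6,0],[0,0,0],[0,0,0]]}}

```text
time: 28.65
tool_pos: [0.489, -0.0706, 0.1666]
tcp_rot: [2.134, 1.937, -0.366]
wrist_force: [0.2, 0.3, -1.4]
width: 0.374
grip_force: 5.0
```

Run:
```python
from h import *
plan(lane(0,.039,.18)); r=held2(-1); r=cam("scene"); cv2.imwrite("pics/s7.png",cv2.resize(r["image"][150:345,220:460,::-1],None,fx=3,fy=3))
```

```text
t 28.65 lane [-0.1894 -0.0114  0.1546] w 0.374 grip 5.0 F [ 0.2  0.3 -1.4]
shift units [ 0.48  3.86 -0.69]
scene tipped_a [340. 227.] 0.78 angle 90.6 [ 0.008 -0.009] err 0.166
top tipped_a [308. 254.] 0.6 angle 93.9 [ 0.004 -0.023] err 0.584
```

View pics/s7.png

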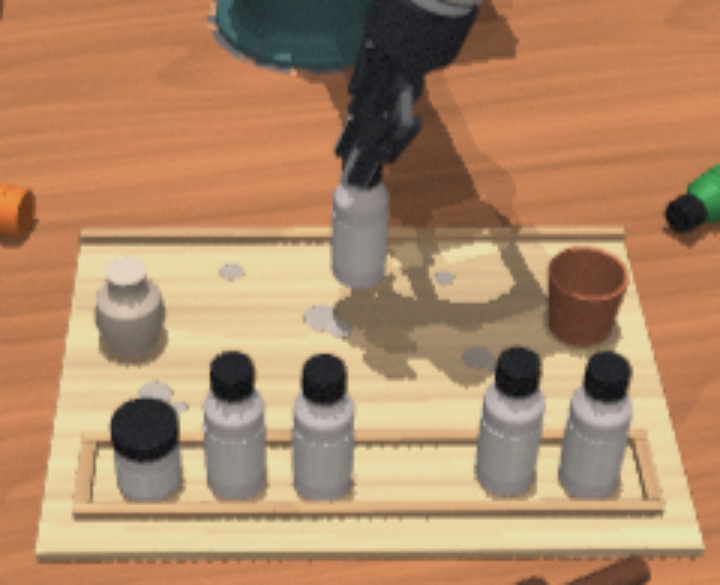

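a now hangs upright at (360,230), clear of everything. b stands at (323,440) and the gap between it and s2 (510,430) is free. I'll firm the grip and carry a over.

Emit:
{"name": "apply_moves", "arguments": {"fingers": [0.34,0.34,0.34,0.34,0.34,0.34,0.34,0.34,0.34,0.34,0.34,0.34], "travel": [[0,0,0],[0,0,0],[0.05,0.38,-0.02],[0.05,0.38,-0.02],[0.05,0.38,-0.02],[0.05,0.38,-0.02],[0.05,0.38,-0.02],[0.05,0.38,-0.02],[0.05,0.38,-0.02],[0.05,0.38,-0.02],[0.05,0.38,0],[0.05,0.38,0]], "rotation": [[0,0,0],[0,0,0],[0,0,0],[0,0,0],[0,0,0],[0,0,0],[0,0,0],[0,0,0],[0,0,0],[0,0,0],[0,0,0],[0,0,0]]}}

```text
time: 30.2
tool_pos: [0.6816, -0.0619, 0.1665]
tcp_rot: [2.134, 1.939, -0.365]
wrist_force: [-0.2, 0.5, -2.4]
width: 0.367
grip_force: 20.4
```

Emit:
{"name": "apply_moves", "arguments": {"fingers": [0.34,0.34], "travel": [[0,0,0],[0,0,0]], "rotation": [[0,0,0],[0,0,0]]}}

```text
time: 30.4
tool_pos: [0.6804, -0.062, 0.1662]
tcp_rot: [2.134, 1.939, -0.366]
wrist_force: [0.5, -0.3, -2.0]
width: 0.358
grip_force: 20.6
```

Run:
```python
from h import *
R0=plan(lane(0,.031,.115)); held2(-1)
s=read_state(); P=cap_of(s); print("cap",to_lane(P),"tool z",R0.apply([0,0,1]).round(3))
for cn in ("scene","top"):
    r=cam(cn)
    for k in ("tipped_a","bottle_1"):
        for d in regions_of(cn,k):
            f=lambda q:(lane(q[0],q[1],q[2]),UZ+0.)
            s0=sil(r,BOT[:1],*f([0,.039,.045]))
            if np.minimum(s0,d["mask"]).sum()<.3*s0.sum(): continue
            x,e=fit([(r,d["mask"])],BOT[:1],lambda q:f([q[0],q[1],.045]),[0,.039],[.01,.01]); print(cn,k,"base lane at h .045",x.round(4),round(e,3))
```

```text
t 30.4 lane [-0.0027  0.0315  0.1542] w 0.358 grip 20.6 F [ 0.5 -0.3 -2. ]
shift units [0.25 0.05 0.74]
scene tipped_a [327. 294.] 0.81 angle 90.1 [-0.068 -0.056] err 0.168
scene tipped_a [362. 282.] 0.63 angle 88.2 [ 0.011 -0.011] err 0.214
scene bottle_1 [298. 292.] 0.68 angle 34.4 [0. 0.] err 1.0
scene bottle_1 [419. 292.] 0.56 angle 34.4 [0. 0.] err 1.0
scene bottle_1 [390. 291.] 0.56 angle 34.4 [0. 0.] err 1.0
top tipped_a [304. 163.] 0.84 angle 93.5 [ 0.001 -0.001] err 0.527
top tipped_a [340. 170.] 0.66 angle 91.3 [-0.072 -0.029] err 0.114
top bottle_1 [243. 155.] 0.69 angle 34.4 [0. 0.] err 1.0
top bottle_1 [270. 160.] 0.57 angle 34.4 [0. 0.] err 1.0
cap [-0.0034  0.036   0.1677] tool z [-0.028 -0.337 -0.941]
scene tipped_a base lane at h .045 [-0.0042  0.0446] 0.219
top tipped_a base lane at h .045 [0.0007 0.044 ] 0.443
```

Emit:
{"name": "apply_moves", "arguments": {"fingers": [0.34,0.34,0.34,0.34,0.34,0.34,0.34,0.34,0.34,0.37,0.37], "travel": [[0.027,0.02,0.075],[0.027,0.02,0.075],[0.027,0.01,0.075],[0.027,0,0.075],[0.027,0,0.075],[0.027,0,0.075],[0.027,0,0.075],[0.027,0,0.075],[0,0,0],[0,0,0],[0,0,0]], "rotation": [[0,0,0],[0,0,0],[0,0,0],[0,0,0],[0,0,0],[0,0,0],[0,0,0],[0,0,0],[0,0,0],[0,0,0],[0,0,0]]}}

```text
time: 32.1
tool_pos: [0.6837, -0.0621, 0.1353]
tcp_rot: [2.134, 1.939, -0.364]
wrist_force: [0.2, -0.4, -1.5]
width: 0.369
grip_force: 6.5
```

Emit:
{"name": "apply_moves", "arguments": {"fingers": [0.37,0.37,0.37,0.37,0.37], "travel": [[0.014,0,0.038],[0.014,0,0.038],[0,0,0],[0,0,0],[0,0,0]], "rotation": [[0,0,0],[0,0,0],[0,0,0],[0,0,0],[0,0,0]]}}

```text
time: 32.6
tool_pos: [0.6836, -0.0621, 0.131]
tcp_rot: [2.134, 1.939, -0.365]
wrist_force: [-0.4, -1.0, -1.4]
width: 0.37
grip_force: 6.6
```

Emit:
{"name": "apply_moves", "arguments": {"fingers": [0.37,0.37,0.37,0.37], "travel": [[0.014,0,0.038],[0,0,0],[0,0,0],[0,0,0]], "rotation": [[0,0,0],[0,0,0],[0,0,0],[0,0,0]]}}

```text
time: 33.0
tool_pos: [0.6836, -0.0621, 0.1289]
tcp_rot: [2.134, 1.939, -0.365]
wrist_force: [0.1, 0.2, -1.3]
width: 0.367
grip_force: 6.6
```

Emit:
{"name": "apply_moves", "arguments": {"fingers": [0.37,0.37,0.37,0.37,0.37,0.37], "travel": [[0.014,0,0.038],[0.014,0,0.038],[0.014,0,0.038],[0.014,0,0.038],[0,0,0],[0,0,0]], "rotation": [[0,0,0],[0,0,0],[0,0,0],[0,0,0],[0,0,0],[0,0,0]]}}

```text
time: 33.6
tool_pos: [0.684, -0.0621, 0.1214]
tcp_rot: [2.133, 1.938, -0.364]
wrist_force: [-0.2, 0.1, 2.0]
width: 0.367
grip_force: 6.8
```

Emit:
{"name": "apply_moves", "arguments": {"fingers": [0.37,0.37,0.37,0.37], "travel": [[0.014,0,0.038],[0,0,0],[0,0,0],[0,0,0]], "rotation": [[0,0,0],[0,0,0],[0,0,0],[0,0,0]]}}

```text
time: 34.0
tool_pos: [0.6846, -0.0623, 0.1211]
tcp_rot: [2.133, 1.937, -0.363]
wrist_force: [-2.0, 0.2, 8.2]
width: 0.375
grip_force: 7.4
```

```bash
cat >> h.py <<'E'
def lean():
    """all bottle masks in both views: standing fit with free lean"""
    for cn in ("scene","top"):
        r=cam(cn)
        for k in ("tipped_a","bottle_1"):
            for d in regions_of(cn,k):
                c=np.array(np.nonzero(d["mask"])[::-1]).mean(1); p=to_lane(ray(r,c,.075))
                if abs(p[0])>.05: continue
                f=lambda q:(lane(q[0],q[1],0),UZ+q[2]*LX+q[3]*LY)
                x,e=fit([(r,d["mask"])],BOT,f,[0,p[1],0,0],[.01,.01,.05,.05])
                print(cn,k,c.round(),"lane",x[:2].round(4),"lean x,y",x[2:].round(3),"err",round(e,3))
E
python3 -c "
from h import *
plan();lean()"
```

```text
t 34.0 lane [0.0015 0.0319 0.1091] w 0.375 grip 7.4 F [-2.   0.2  8.2]
scene tipped_a [327. 293.] lane [-0.0029 -0.0319] lean x,y [0.082 0.008] err 0.062
scene tipped_a [361. 297.] lane [-0.0111  0.0461] lean x,y [ 0.436 -0.026] err 0.199
scene bottle_1 [419. 292.] lane [-0.006  0.177] lean x,y [ 0.121 -0.03 ] err 0.082
scene bottle_1 [298. 293.] lane [-0.0014 -0.0975] lean x,y [ 0.037 -0.011] err 0.056
scene bottle_1 [390. 291.] lane [-0.0059  0.1115] lean x,y [ 0.054 -0.005] err 0.068
top tipped_a [306. 168.] lane [0.0041 0.044 ] lean x,y [-0.093 -0.075] err 0.468
top tipped_a [341. 170.] lane [ 0.0066 -0.0334] lean x,y [-0.064 -0.002] err 0.07
top bottle_1 [373. 177.] lane [ 0.0034 -0.1003] lean x,y [-0.052  0.006] err 0.068
top bottle_1 [245. 159.] lane [0.0122 0.1767] lean x,y [-0.371 -0.263] err 0.246
top bottle_1 [269. 161.] lane [0.0021 0.1119] lean x,y [-0.138 -0.044] err 0.277
```

Emit:
{"name": "apply_moves", "arguments": {"fingers": [0.37,0.375,0.38,0.42,0.5,0.6,0.6,0.6,0.6,0.6,0.6,0.6], "travel": [[-0.007,0,-0.02],[0,0,0],[0,0,0],[0,0,0],[0,0,0],[0,0,0],[0,0,0],[0,0,-0.2],[0,0,-0.4],[0,0,-0.5],[0,0,-0.5],[0,0,-0.5]], "rotation": [[0,0,0],[0,0,0],[0,0,0],[0,0,0],[0,0,0],[0,0,0],[0,0,0],[0,0,0],[0,0,0],[0,0,0],[0,0,0],[0,0,0]]}}

```text
time: 35.5
tool_pos: [0.6865, -0.0261, 0.2205]
tcp_rot: [2.134, 1.939, -0.364]
wrist_force: [-0.1, -0.7, 0.6]
width: 0.602
grip_force: 0.0
```

Emit:
{"name": "apply_moves", "arguments": {"fingers": [0.6,0.6,0.6,0.6,0.6,0.6,0.6], "travel": [[0,-0.4,-0.4],[0,-0.5,-0.4],[0,-0.5,0],[0,-0.5,0],[0,-0.5,0],[0,0,0],[0,0,0]], "rotation": [[0,0,0],[0,0,0],[0,0,0],[0,0,0],[0,0,0],[0,0,0],[0,0,0]]}}

```text
time: 36.2
tool_pos: [0.5681, -0.0016, 0.2567]
tcp_rot: [2.133, 1.939, -0.362]
wrist_force: [0.3, -0.4, -0.1]
width: 0.596
grip_force: 0.0
```

```bash
python3 -c "
from h import *
plan();lean();meas(('jar',));print([(k,[to_lane(ray(cam('top'),d['location'],.012)) for d in tip_of('top',k)[:1]]) for k in ('cup','vase')],to_lane([.547,.126,.05]),to_lane([.487,-.252,.06]))"
```

```text
t 36.2 lane [-0.124   0.0707  0.2447] w 0.596 grip 0.0 F [ 0.3 -0.4 -0.1]
scene tipped_a [327. 293.] lane [-0.0021 -0.0313] lean x,y [ 0.076 -0.005] err 0.077
scene tipped_a [361. 292.] lane [-0.0066  0.0464] lean x,y [ 0.105 -0.009] err 0.085
scene bottle_1 [390. 291.] lane [-0.0096  0.1122] lean x,y [ 0.118 -0.023] err 0.073
scene bottle_1 [298. 292.] lane [-0.0072 -0.0976] lean x,y [ 0.087 -0.003] err 0.089
scene bottle_1 [419. 293.] lane [-0.0042  0.1776] lean x,y [ 0.099 -0.036] err 0.084
top tipped_a [303. 164.] lane [0.005  0.0441] lean x,y [-0.057 -0.011] err 0.069
top tipped_a [340. 170.] lane [ 0.0067 -0.0332] lean x,y [-0.055 -0.   ] err 0.064
top bottle_1 [373. 177.] lane [ 0.0037 -0.0996] lean x,y [-0.068 -0.003] err 0.092
top bottle_1 [273. 158.] lane [0.0035 0.1103] lean x,y [-0.059 -0.037] err 0.271
jar [ 0.0008 -0.1653] 0.128 lean [ 0.     -0.1661] 0.018 0.126
[('cup', [array([-0.1644,  0.1941,  0.    ])]), ('vase', [array([-0.151 , -0.1989,  0.    ])])] [-0.1677  0.1924  0.038 ] [-0.1588 -0.1902  0.048 ]
```

```bash
python3 -c "
from workcell import *
print(finish_job())"
```

```text
the job is handed in; nothing more can be done
None
```

Both tipped bottles now stand upright in the lane gap, about 20 mm clear of each other and their neighbours. I knocked one standing bottle about 16 mm along the lane while raising the first, and put it back to within about 2 mm of its starting place. The job is handed in at about 37 s, with no verdict returned.

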